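# Select the green channel on the test box and start the test

### The job

Gently push the white tab of the test box's rotary selector round until it points at the middle of the green tag. Then press the blue button all the way down and let it come up again, leaving the selector pointing at green. Do not press the button before the selector points at green, and leave the loose parts on the bench alone.

Things in the scene. Friction and masses are not known exactly. Their poses are not given: they have to be found in the camera images.
- test_box: Grey bench test box with an aluminium top, fixed to the bench, 150 x 180 mm, 40 mm high. Origin: on the bench, under the selector's turning axis. Its z is up; its -x axis points to its front edge (95 mm from the origin), its +x axis to the rear edge (55 mm, with four binding posts 12 mm high); the sides are at y = +-90 mm.
- selector (a joint): Angle of the rotary selector (rad) about the upward axis through the test box's origin, growing counter-clockwise seen from above. 0: the tab points to the box's -x; at angle a it points along (-cos a, -sin a) in the box's frame. Stops at +-1.6; the three tag places lie at -1.15, 0 and 1.15. No click stops: friction (about 0.1 N m, some 2 N at the tab) holds it where it is left, and it does not coast.
- tab (a point): Middle of the white upright tab that sticks out of the black selector disc; it turns with the selector. The tab is a fin 9 mm thick, 36 mm long radially (19 to 55 mm from the axis), rounded, from 49 to 77 mm above the bench, with a black line along its top. This point lies 45 mm from the axis and 63 mm above the bench.
- selector_hub (a point): Centre of the selector disc on the turning axis, 51 mm above the bench, level with the disc's top (disc radius 28 mm; a metal cap of radius 12 mm rises 4 mm higher). Outside the disc there is only the box top, 40 mm above the bench, beneath the tab, so fingertips fit beside the tab.
- pointer (a point): The point that the tab points at: in line with the tab, 74 mm from the axis, the radius on which the tags lie. It turns with the selector.
- tag_green: Green round channel tag, 22 mm across and 4 mm high, fixed on the box top at one of three places on a circle of 74 mm radius about the selector's axis. Origin: centre of its underside, 40 mm above the bench.
- tag_red: Red round tag, same size, at another of the three places.
- tag_yellow: Yellow round tag, same size, at the remaining place.
- start_button_top (a point): Centre of the top of the blue push button (20 mm across) in a black housing, on the front corner of the box top, 62 mm above the bench (housing 36 mm across, 52 mm above the bench), at x = -72, y = +68 mm in the box's frame.
- start_button (a joint): How far the blue button is pressed (m): 0 up, 0.006 fully down; a spring needs about 5 N to bring it fully down and returns it.
- board: Loose green driver board, 45 x 70 x 17 mm, lying on the bench; origin at the centre of its underside. To be left alone.
- coil: Loose copper coil on a cream bobbin, about 46 mm across, 97 mm high, standing on the bench; origin at the centre of its underside. To be left alone.
- blue_module: Loose blue potted module, 37 x 46 x 31 mm with terminals, on the bench; origin at the centre of its underside. To be left alone.

How it is judged:
By the outcome, as a careful person would: the job done as asked, in the order asked, and still so for the second after the job is handed in, with the robot touching nothing.
It also fails if it takes over 45 s, if anything falls off the work surface, if the arm or the gripper's body presses on something with over 40 N, if the wrist force passes 120 N, or if a joint passes its speed limit or range.

### The arm

A 7-joint arm with a two-finger parallel gripper is mounted at the origin on the work surface; the furniture and walls round the work are solid. World frame = base frame: x ahead of the robot, y to its left, z up, the work surface at z = 0. Lengths are in m, angles in rad, forces in N, time in s.
With the tool pointing down it reaches from about 0.4 to 0.75 m from the base axis. Payload 19.5 kg.
Tool frame: the origin (TCP) lies at the very end of the fingers, on their centre line; the grasp point (between the pads) lies 19 mm behind it (bot.grasp_offset is the distance from the TCP to the grasp point, in m); z points along the fingers, y is the line along which they close (so a half turn about z gives the same grasp; the last joint's range is limited). The gripper opens to 85 mm and grips with 20 to 120 N. Pads are 22 mm wide; open, the fingers measure 114 mm over their backs; the gripper's body (76 mm by 85 mm) begins 54 mm behind the grasp point. The pads swing forward as they close: fully open they stand 13 mm farther back than shut.
Start: joints at [1.116, 0.707, -0.028, 1.485, 0.022, 0.951, -0.075], TCP at [0.231, -0.527, 0.231] pointing down, gripper open.
Joint ranges: [-2.71, 2.71], [-0.32, 2.16], [-1.57, 1.52], [0, 2.45], [-1.46, 4.6], [0, 2.02], [-2.83, 2.83]. Speed limits (rad/s): [1.89, 1.89, 2.57, 2.57, 3.01, 3.01, 3.01].

### API

Orientations are given as [roll, pitch, yaw] about the fixed x, y, z axes, in that order (R = Rz(yaw) Ry(pitch) Rx(roll)).
In Python, from workcell import sensors, cams, workorder, bot gives the robot as it stands.
- The arm moves only by the tool arm_command, never from a script. Its argument "targets" is text: rows parted by semicolons, each of 7 numbers parted by spaces: the opening, from 0 (shut) to 1 (fully open), then the shift along the tool's x, y, z in m, then the turn, a rotation vector about the tool's x, y, z in rad. In form: grip x y z ax ay az; .... A call has exactly 8 rows; each row shifts and turns the commanded pose from where the row before left it, along the tool's axes as they then stand; what a row does not reach is not made up. A row lasts 1/12 s, in which the tool goes at most 41.7 mm and 7.16 degrees, less where a joint would pass 70% of its speed; a pose out of reach is approached as far as the arm can. A call with a gripper value outside its range is refused whole. The fingers move at their own pace and stop on an object; "newtons" is the grip in N (left out, the last holds). Time passes only in rows, so rows that do not move let the fingers close, or fill a call up. It gives the time, the measured TCP pose, the force, the opening and the grip force at its end, in the units of the state.
- sensors.read_state(): the state, without advancing time (a new reading comes with each control period).
- cams.read_camera(name): name is "scene" or "top"; returns (picture, depth): 480x640x3 uint8, blue, green, red; 480x640 float32, m along the optical axis (not along the pixel's ray), 0 where there is no reading.
- cams.camera_params(name): a dict with "fx", "fy", "cx", "cy" (pixels), "extrinsics" (4x4, takes a point from camera to world coordinates). Camera axes: x right, y down, z forward; pixel columns grow to the right and rows downward; lengths in m; the calibration is good to about 2 mm. A picture is of the moment at which its call begins. camera_params takes no time and is no camera call.
- workorder.hand_in(): hands the job in; it is judged then, once.
Trained networks look in the newest picture that a camera, given by its name, has taken for a name from the list of things; names that differ only in an ending like _2 or _b are one class to them, and where a whole thing is asked for, a point or a joint stands for the part that bears it (a point fixed in the world has none). Each returns a list of dicts, best first, with "conf" (0 to 1); they miss things now and then, are a little off and sometimes report something else, mostly with a low value. They report only what shows in the picture. A call takes as long as a camera call.
- cams.recognise(camera, query): "centre" ([x, y, z] in m, in world coordinates, good to about 4 mm: the middle of the surface that is visible of it).
The state is a dict: "time_s": time; "joint_pos": joint angles; "qd": joint speeds; "tau": joint torques, N m; "ee_pos": TCP position; "ee_rot": TCP orientation; "ft_force": force on the tool from outside, world axes, zero at the start; "moment": the same for the moment, N m; "opening": finger opening in m; "finger_force": force on a finger pad.
Only numpy, scipy, OpenCV 4.12 (cv2) and the standard library are available. Lean on these libraries where they do the work, as an engineer would, in place of code of your own. Each camera call takes 0.05 s, during which the arm holds its last target. There are 200 camera calls.

## Working session

There is one attempt and no reset: what is moved stays moved. The work goes in short steps, Python scripts to look and compute and a tool call to move; the robot and the scene stay as the last step left them, time stands still between calls to the robot, and variables do not carry over. Pictures are saved under pics/ and viewed, at most 10 in all, crops included, and the job is handed in when it is done.

Besides the shell and the picture viewer there is one more tool, called by a JSON object that holds its "method" and its "body". arm_command: Moves the arm, as the interface text tells. Its arguments: {"type":"object","properties":{"targets":{"type":"string"},"newtons":{"type":"number"}},"required":["targets"]}

```bash
mkdir -p pics; ls; python3 - <<'E'
from workcell import sensors,cams,workorder,bot
import cv2,numpy as np
s=sensors.read_state();print(s['time_s'],s['ee_pos'],s['ee_rot'],s['opening'],s['ft_force'])
for c in ['top','scene']:
    im,d=cams.read_camera(c);cv2.imwrite(f'pics/{c}0.png',im)
    p=cams.camera_params(c);print(c,p['fx'],p['cx'],p['cy'],np.round(p['extrinsics'],3).tolist())
for q in ['test_box','selector_hub','tab','tag_green','tag_red','tag_yellow','start_button_top','coil','board','blue_module']:
    for r in cams.recognise('top',q)[:2]: print(q,np.round(r['centre'],3),round(r['conf'],2))
E
```

```text
pics
0.0 [ 0.23056132 -0.52647076  0.2308397 ] [-3.14053133e+00  3.92237484e-05  4.12775220e-01] 0.08576509284735138 [ 0.5966354   0.31453589 -0.12212348]
top 614.9027391303745 324.102808833491 240.87800496470354 [[0.004, -0.991, 0.13, 0.386], [-1.0, -0.008, -0.026, 0.113], [0.026, -0.13, -0.991, 1.005], [0.0, 0.0, 0.0, 1.0]]
scene 449.6363714711186 330.495221444934 240.96316327267596 [[-0.54, -0.535, 0.649, -0.021], [-0.841, 0.326, -0.431, 0.466], [0.019, -0.779, -0.627, 0.584], [0.0, 0.0, 0.0, 1.0]]
test_box [0.614 0.205 0.044] 0.78
test_box [0.634 0.21  0.049] 0.18
selector_hub [0.634 0.205 0.051] 0.7
tab [0.635 0.208 0.054] 0.74
tag_green [0.566 0.196 0.046] 0.53
tag_red [0.635 0.208 0.051] 0.61
tag_red [0.617 0.14  0.044] 0.43
tag_yellow [0.593 0.274 0.042] 0.5
start_button_top [0.554 0.265 0.062] 0.65
coil [ 0.501 -0.056  0.084] 0.83
board [0.441 0.035 0.007] 0.67
blue_module [ 0.392 -0.087  0.022] 0.95
blue_module [0.635 0.208 0.05 ] 0.32
```

View pics/top0.png

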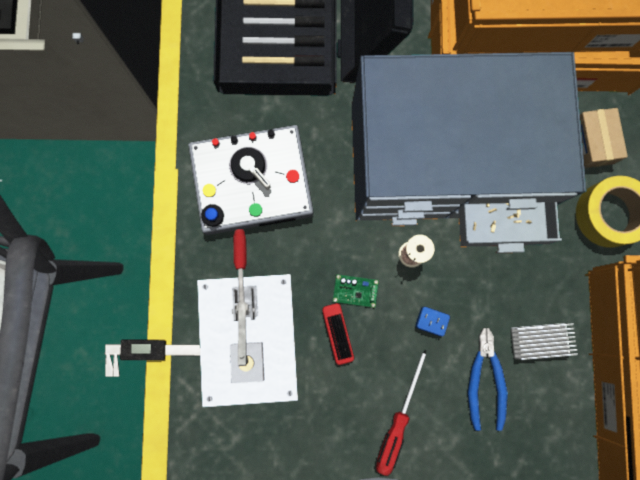

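View pics/scene0.png

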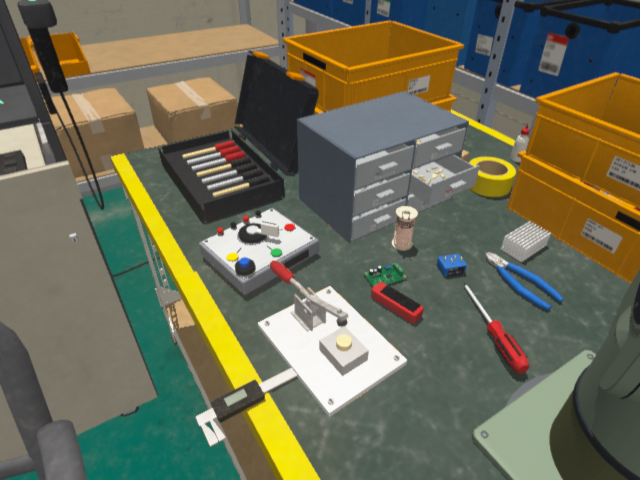

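The top view shows the selector hub at about (247,165). The tab points lower right to (267,188), green is at (255,210), red at (293,177), yellow at (209,190) and the button at (212,214). The tab sits between green and red, so it must turn clockwise. The scene view agrees, and a drawer cabinet stands to the right of the box.

```bash
cat > h.py <<'E'
from workcell import sensors,cams,workorder,bot
import cv2,numpy as np
def atz(p,u,v,z):
    E=p['extrinsics'];r=E[:3,:3]@np.array([(u-p['cx'])/p['fx'],(v-p['cy'])/p['fy'],1]);return E[:3,3]+r*(z-E[2,3])/r[2]
def blob(m,near,rad):
    mm=np.zeros(m.shape,np.uint8);cv2.circle(mm,near,rad,255,-1);M=cv2.moments(cv2.bitwise_and(m,mm),True)
    return M['m10']/M['m00'],M['m01']/M['m00'],M['m00']
HSV={'green':((45,120,60),(85,255,255)),'yellow':((22,120,100),(35,255,255)),'red':((0,130,100),(8,255,255)),'blue':((105,130,60),(130,255,255))}
def tags(im,p,near):
    h=cv2.cvtColor(im,cv2.COLOR_BGR2HSV);o={}
    for k,(a,b) in HSV.items():
        u,v,n=blob(cv2.inRange(h,a,b),near[k],13);o[k]=atz(p,u,v,.062 if k=='blue' else .044);print(k,round(u,1),round(v,1),n,o[k].round(4))
    return o
BOX=np.array([[-.074,0],[-.074*np.cos(1.15),-.074*np.sin(1.15)],[-.074*np.cos(1.15),.074*np.sin(1.15)],[-.072,.068]])
def fit(o):
    W=np.array([o[k][:2] for k in ('green','red','yellow','blue')]);a=BOX-BOX.mean(0);b=W-W.mean(0)
    th=np.arctan2((a[:,0]*b[:,1]-a[:,1]*b[:,0]).sum(),(a*b).sum());R=np.array([[np.cos(th),-np.sin(th)],[np.sin(th),np.cos(th)]])
    t=W.mean(0)-R@BOX.mean(0);print('box',t.round(4),'yaw',th.round(4),'resid mm',(1e3*(W-BOX@R.T-t)).round(1).tolist());return t,th,R
E
python3 - <<'E'
from h import *
im=cv2.imread('pics/top0.png');p=cams.camera_params('top')
o=tags(im,p,{'green':(255,210),'red':(293,177),'yellow':(209,190),'blue':(212,214)})
t,th,R=fit(o)
for u,v in [(250,167),(267,188)]: 
    q=R.T@(atz(p,u,v,.077)[:2]-t);print('tab',q.round(4),'a',np.arctan2(-q[1],-q[0]))
_,d=cams.read_camera('top');E=p['extrinsics']
v,u=np.mgrid[0:480,0:640];P=np.stack([(u-p['cx'])/p['fx']*d,(v-p['cy'])/p['fy']*d,d,np.ones_like(d)],-1)@E.T
for s in [(60,365),(190,365),(190,575),(130,450),(210,370),(240,232),(300,242),(120,480)]: print(s,P[s][:3].round(3))
# tab pixels by height
Q=(P[...,:2]-t)@R;m=(P[...,2]>.062)&(P[...,2]<.085)&(np.hypot(Q[...,0],Q[...,1])<.06)&(d>0)
print(m.sum(),Q[m].mean(0),np.arctan2(-Q[m][:,1].mean(),-Q[m][:,0].mean()))
c=cv2.resize(im[120:250,180:330],None,fx=5,fy=4.6,interpolation=cv2.INTER_CUBIC);c=cv2.resize(im[130:240,185:320],None,fx=5,fy=5,interpolation=cv2.INTER_CUBIC);cv2.imwrite('pics/c0.png',c)
E
```

```text
green 255.2 209.6 112.0 [0.5617 0.1975 0.044 ]
yellow 208.8 190.2 113.0 [0.5921 0.2716 0.044 ]
red 292.5 175.7 117.0 [0.6171 0.1391 0.044 ]
blue 210.7 213.4 146.0 [0.5517 0.2646 0.062 ]
box [0.6345 0.2109] yaw 0.1837 resid mm [[-0.1, 0.1], [0.0, 0.1], [-0.3, -0.2], [0.4, -0.0]]
tab [-0.0134 -0.0046] a 0.3343364780211963
tab [-0.0505 -0.0249] a 0.4586593511467393
(60, 365) [0.745 0.037 0.197]
(190, 365) [0.566 0.036 0.18 ]
(190, 575) [ 0.564 -0.247  0.198]
(130, 450) [ 0.648 -0.08   0.194]
(210, 370) [0.553 0.021 0.095]
(240, 232) [ 0.519  0.239 -0.007]
(300, 242) [0.418 0.213 0.068]
(120, 480) [ 0.661 -0.121  0.196]
150 [-0.03224982 -0.01934657] 0.540343626568169
```

View pics/c0.png

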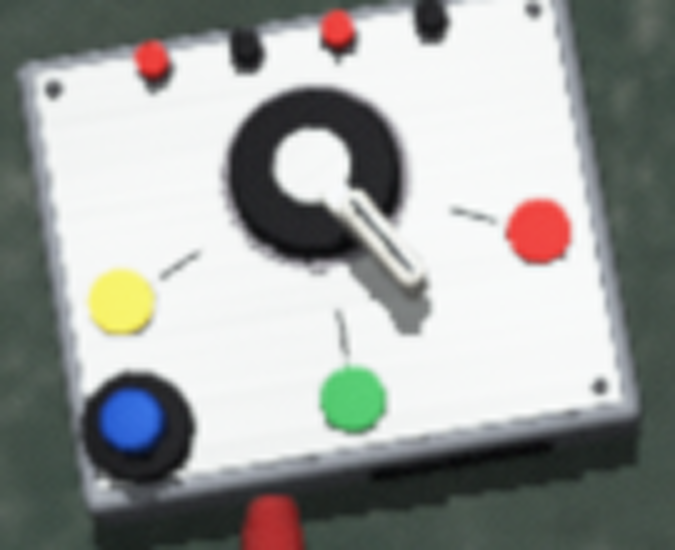

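The box fit is clean: residuals are under 0.5 mm, with the box at (0.6345, 0.2109), yaw 0.184, and green at a=0. The crop shows the tab from (345,195) to (420,280), which is a≈0.54. The cabinet is 0.2 m high at y<0.037, so I'll lift first, then cross.

{"method": "arm_command", "body": {"targets": "0 0 0 -0.03 0 0 0.115; 0 0 0 -0.03 0 0 0.114; 0 0 0 -0.03 0 0 0; 0 0 0 -0.03 0 0 0; 0 0.021 -0.028 0 0 0 0; 0 0.021 -0.028 0 0 0 0; 0 0.021 -0.028 0 0 0 0; 0 0.021 -0.028 0 0 0 0", "newtons": 20}}

```text
time_s: 1.32
ee_pos: [0.2931, -0.3997, 0.3514]
ee_rot: [3.141, -0.0, 0.183]
ft_force: [0.8, -0.1, 0.2]
opening: 0.0
finger_force: 0.0
```

{"method": "arm_command", "body": {"targets": "0 0.021 -0.028 0 0 0 0; 0 0.021 -0.028 0 0 0 0; 0 0.021 -0.028 0 0 0 0; 0 0.021 -0.028 0 0 0 0; 0 0.021 -0.028 0 0 0 0; 0 0.021 -0.028 0 0 0 0; 0 0.021 -0.028 0 0 0 0; 0 0.021 -0.028 0 0 0 0"}}

```text
time_s: 1.98
ee_pos: [0.4174, -0.1486, 0.3515]
ee_rot: [3.141, -0.0, 0.184]
ft_force: [0.2, 0.0, 0.6]
opening: 0.0004
finger_force: 0.0
```

{"method": "arm_command", "body": {"targets": "0 0.028 -0.0295 0 0 0 0; 0 0.028 -0.0295 0 0 0 0; 0 0.028 -0.0295 0 0 0 0; 0 0.028 -0.0295 0 0 0 0; 0 0.028 -0.0295 0 0 0 0; 0 0.028 -0.0295 0 0 0 0; 0 0.028 -0.0295 0 0 0 0; 0 0.028 -0.0295 0 0 0 0"}}

```text
time_s: 2.65
ee_pos: [0.5947, 0.1246, 0.3514]
ee_rot: [-3.142, -0.0, 0.184]
ft_force: [0.2, -0.6, 1.1]
opening: 0.0003
finger_force: 0.0
```

{"method": "arm_command", "body": {"targets": "0 0.0075 -0.008 0 0 0 0; 0 0.0075 -0.008 0 0 0 0; 0 0 0 -0.0 0 0 0; 0 0 0 0.035 0 0 0; 0 0 0 0.04 0 0 0; 0 0 0 0.04 0 0 0; 0 0 0 0.04 0 0 0; 0 0 0 0.04 0 0 0"}}

```text
time_s: 3.32
ee_pos: [0.6055, 0.1402, 0.1552]
ee_rot: [3.142, -0.001, 0.183]
ft_force: [1.1, -0.2, -0.8]
opening: -0.0002
finger_force: 0.0
```

```bash
python3 - <<'E'
from h import *
s=sensors.read_state();print(s['time_s'],s['ee_pos'],s['joint_pos'],s['ft_force'])
for c in ['top','scene']:
    im,d=cams.read_camera(c);cv2.imwrite(f'pics/{c}1.png',im)
t=np.array([.6345,.2109]);th=.1837;R=np.array([[np.cos(th),-np.sin(th)],[np.sin(th),np.cos(th)]])
print('tcp box mm',1e3*R.T@(s['ee_pos'][:2]-t))
im=cv2.imread('pics/scene1.png')[150:350,150:400];cv2.imwrite('pics/s1.png',cv2.resize(im,None,fx=3,fy=3))
E
```

```text
3.3167 [0.60548478 0.14016808 0.15522941] [-0.26954702  0.8675733  -0.02048966  1.39624931  0.02049275  0.87711321
 -1.68361107] [ 1.132698   -0.15070259 -0.78719431]
tcp box mm [-41.44752315 -64.24165387]
```

View pics/s1.png

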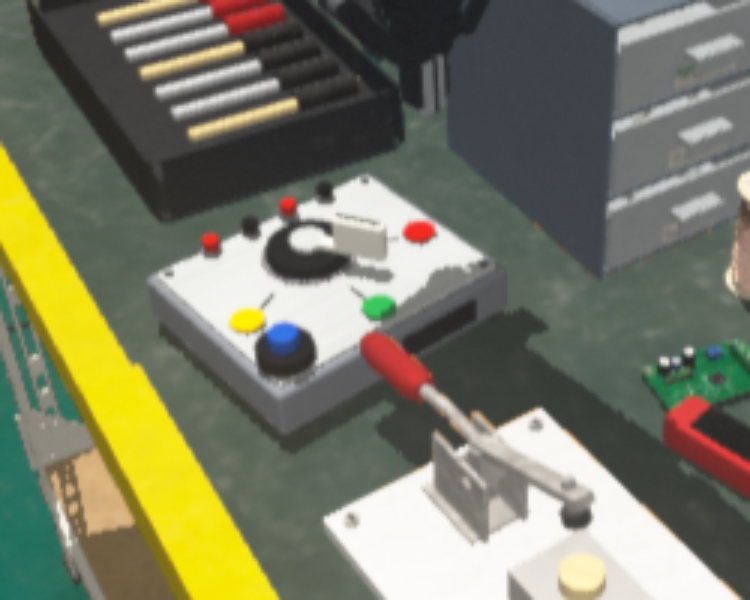

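The crop shows the shut fingers at (435,85), above and to the right of the tab, with the path down clear. Next I'll descend beside the tab.

{"method": "arm_command", "body": {"targets": "0 0 0 0.025 0 0 0; 0 0 0 0.025 0 0 0; 0 0 0 0.02 0 0 0; 0 0 0 0.015 0 0 0; 0 0 0 0.01 0 0 0; 0 0 0 0.004 0 0 0; 0 0 -0.003 0 0 0 0; 0 0 -0.003 0 0 0 0"}}

```text
time_s: 4.08
ee_pos: [0.6055, 0.1472, 0.0588]
ee_rot: [-3.141, -0.002, 0.183]
ft_force: [-0.8, 0.5, 0.9]
opening: -0.0001
finger_force: 0.0
```

{"method": "arm_command", "body": {"targets": "0 0 -0.004 0 0 0 0; 0 0 -0.004 0 0 0 0; 0 0 -0.004 0 0 0 0; 0 0 -0.004 0 0 0 0; 0 0 -0.004 0 0 0 0; 0 0 -0.004 0 0 0 0; 0 0 -0.003 0 0 0 0; 0 0 0 0 0 0 0"}}

```text
time_s: 4.75
ee_pos: [0.5997, 0.1745, 0.0574]
ee_rot: [-3.141, -0.0, 0.185]
ft_force: [0.3, -0.8, 1.0]
opening: -0.0
finger_force: 0.2
```

```bash
cat >> h.py <<'E'
t=np.array([.6345,.2109]);th=.1837;R=np.array([[np.cos(th),-np.sin(th)],[np.sin(th),np.cos(th)]])
def look(n,crop=True):
    s=sensors.read_state();print(s['time_s'],s['ee_pos'].round(4),s['ft_force'].round(1),'tcp box mm',(1e3*R.T@(s['ee_pos'][:2]-t)).round(1))
    a,d=cams.read_camera('top');b,_=cams.read_camera('scene')
    A=cv2.resize(a[130:240,185:320],None,fx=3.3,fy=3.3,interpolation=cv2.INTER_CUBIC);B=cv2.resize(b[200:310,190:325],None,fx=2.6*3.3/2.6,fy=3.3,interpolation=cv2.INTER_CUBIC)
    cv2.imwrite(f'pics/{n}.png',cv2.resize(np.vstack([A,B])[:,:],None,fx=.82,fy=.82));cv2.imwrite(f'pics/{n}_t.png',a);cv2.imwrite(f'pics/{n}_s.png',b)
E
python3 -c "
from h import *
look('p1')"
```

```text
4.75 [0.5997 0.1745 0.0574] [ 0.3 -0.8  1. ] tcp box mm [-40.8 -29.4]
```

View pics/p1.png

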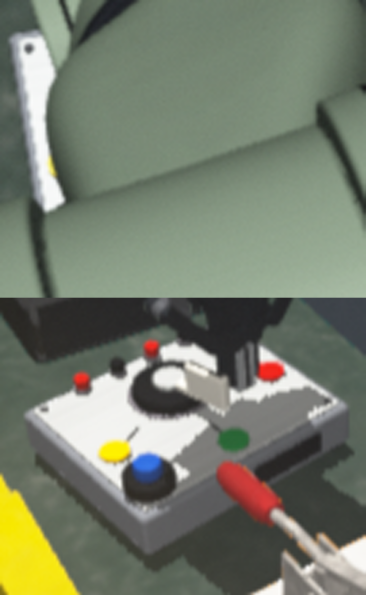

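The arm hides the top view. In the scene view the fingers at (240,365) have reached the tab at (205,385), with little force so far. I'll measure the tab angle from scene depth instead.

```bash
cat >> h.py <<'E'
def tabangle(cam,im=None,d=None):
    if im is None: im,d=cams.read_camera(cam)
    p=cams.camera_params(cam);v,u=np.mgrid[0:480,0:640]
    P=np.stack([(u-p['cx'])/p['fx']*d,(v-p['cy'])/p['fy']*d,d,np.ones_like(d)],-1)@p['extrinsics'].T
    Q=(P[...,:2]-t)@R;r=np.hypot(Q[...,0],Q[...,1])
    m=(P[...,2]>.060)&(P[...,2]<.085)&(r<.062)&(r>.014)&(im.min(-1)>95)&(d>0)
    X=Q[m];mu=X.mean(0);w=np.linalg.svd(X-mu)[2][0];w*=-np.sign(w[0])
    print(cam,m.sum(),'mean',(mu*1e3).round(1),'a_mean',np.arctan2(-mu[1],-mu[0]).round(3),'a_dir',np.arctan2(w[1],w[0]).round(3) if 0 else np.arctan2(-w[1],-w[0]).round(3))
E
python3 -c "
from h import *
tabangle('scene')"
```

```text
scene 199 mean [-38.4 -10.8] a_mean 0.275 a_dir 0.671
```

{"method": "arm_command", "body": {"targets": "0 0 -0.003 0 0 0 0; 0 0 -0.002 0 0 0 0; 0 0 0 0 0 0 0; 0 0 0 0 0 0 0; 0 0 0 0 0 0 0; 0 0 0 0 0 0 0; 0 0 0 0 0 0 0; 0 0 0 0 0 0 0"}}

```text
time_s: 5.57
ee_pos: [0.599, 0.1786, 0.0574]
ee_rot: [-3.141, -0.0, 0.184]
ft_force: [0.8, -0.2, 0.7]
opening: 0.0002
finger_force: 0.0
```

```bash
python3 -c "
from h import *
tabangle('scene')
s=sensors.read_state();print(s['ft_force'],1e3*R.T@(s['ee_pos'][:2]-t))"
```

```text
scene 202 mean [-39.7  -8.6] a_mean 0.214 a_dir 0.71
[ 0.5328337  -0.20306719 -0.17673483] [-40.79799489 -25.3235837 ]
```

```bash
cat >> h.py <<'E'
def overlay(n,angs):
    im,_=cams.read_camera('scene');p=cams.camera_params('scene');M=np.linalg.inv(p['extrinsics']);k=8;u0,v0=245,200
    c=cv2.resize(im[v0:v0+70,u0:u0+75],None,fx=k,fy=k,interpolation=cv2.INTER_CUBIC)
    for a,col in angs:
        uv=[]
        for r in (.019,.055):
            w=R@(-r*np.array([np.cos(a),np.sin(a)]))+t;q=M@np.array([*w,.077,1]);uv.append((int(k*(q[0]/q[2]*p['fx']+p['cx']-u0+.5)),int(k*(q[1]/q[2]*p['fy']+p['cy']-v0+.5))))
        cv2.line(c,*uv,col,1)
    cv2.imwrite(f'pics/{n}.png',c)
E
python3 -c "
from h import *
overlay('o1',[(0,(0,255,0)),(.15,(0,255,255)),(.3,(0,0,255))])"
```

```text
(no output)
```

View pics/o1.png

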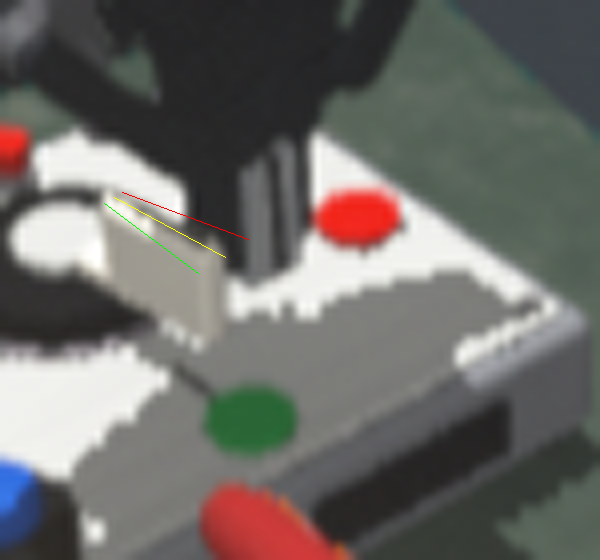

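The tab's top edge runs (105,193)→(222,253), which matches the yellow line, so a≈0.16. I need about 6–7 mm more. I'll push 6, then back off and check from above.

{"method": "arm_command", "body": {"targets": "0 0 -0.002 0 0 0 0; 0 0 -0.002 0 0 0 0; 0 0 -0.002 0 0 0 0; 0 0 0 0 0 0 0; 0 0 0 0 0 0 0; 0 0 0 0 0 0 0; 0 0 0 0 0 0 0; 0 0 0 0 0 0 0"}}

```text
time_s: 6.33
ee_pos: [0.598, 0.1845, 0.0574]
ee_rot: [-3.141, -0.0, 0.184]
ft_force: [-0.5, 0.2, -0.3]
opening: -0.0002
finger_force: 0.0
```

{"method": "arm_command", "body": {"targets": "0 0 0.01 0 0 0 0; 0 0 0.01 0 0 0 0; 0 0 0 -0.03 0 0 0; 0 0 0 -0.04 0 0 0; 0 0 0 -0.04 0 0 0; 0 0 0 -0.04 0 0 0; 0 -0.04 0 0 0 0 0; 0 -0.04 0 0 0 0 0"}}

```text
time_s: 7.0
ee_pos: [0.5274, 0.1498, 0.2092]
ee_rot: [-3.141, -0.006, 0.182]
ft_force: [0.3, 0.8, -0.8]
opening: -0.0
finger_force: 0.0
```

{"method": "arm_command", "body": {"targets": "0 -0.04 0 0 0 0 0; 0 -0.04 0 0 0 0 0; 0 -0.03 0 0 0 0 0; 0 0 0 0 0 0 0; 0 0 0 0 0 0 0; 0 0 0 0 0 0 0; 0 0 0 0 0 0 0; 0 0 0 0 0 0 0"}}

```text
time_s: 7.67
ee_pos: [0.4184, 0.1304, 0.2071]
ee_rot: [-3.142, -0.0, 0.183]
ft_force: [-0.2, -0.5, -0.9]
opening: 0.0
finger_force: 0.0
```

```bash
python3 -c "
from h import *
look('p2')
a=cv2.imread('pics/p2_t.png');A=cv2.resize(a[140:225,190:305],None,fx=5,fy=5,interpolation=cv2.INTER_CUBIC)
p=cams.camera_params('top');M=np.linalg.inv(p['extrinsics'])
for ang,col in [(0,(0,200,0)),(.1,(0,0,255)),(-.1,(255,0,0))]:
  uv=[]
  for r in (.019,.055):
    w=R@(-r*np.array([np.cos(ang),np.sin(ang)]))+t;q=M@np.array([*w,.077,1]);uv.append((int(5*(q[0]/q[2]*p['fx']+p['cx']-190+.5)),int(5*(q[1]/q[2]*p['fy']+p['cy']-140+.5))))
  cv2.line(A,*uv,col,1)
cv2.imwrite('pics/p2c.png',A)
b=cv2.imread('pics/p2_s.png');im,d=cams.read_camera('top');tabangle('top',im,d)
print(cams.recognise('top','pointer')[:1],cams.recognise('top','tab')[:1],cams.recognise('top','selector_hub')[:1])
"
```

```text
7.6667 [0.4184 0.1304 0.2071] [-0.2 -0.5 -0.9] tcp box mm [-227.2  -39.6]
top 144 mean [-37.2  -1.2] a_mean 0.032 a_dir 0.02
[{'centre': [0.6324, 0.2085, 0.0534], 'conf': 0.92}] [{'centre': [0.6325, 0.2052, 0.0519], 'conf': 0.66}] [{'centre': [0.6343, 0.2054, 0.0482], 'conf': 0.78}]
```

View pics/p2c.png

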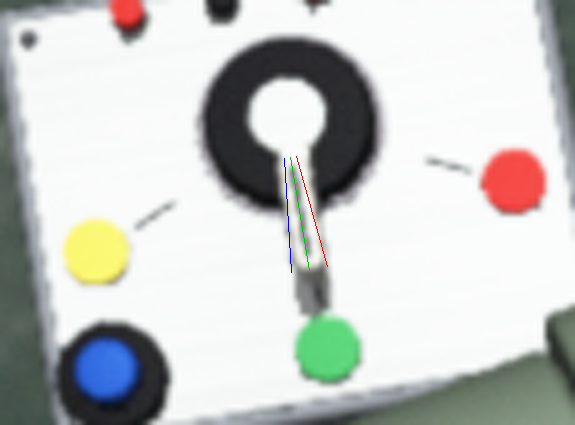

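The tab's end at (309,265) lies on the green line and points at the tag's middle. Depth gives a≈0.02–0.03, so the selector is set. Before going to the button I'll check the height of the red lever handle.

```bash
python3 -c "
from h import *
for cam in ('top','scene'):
  im,d=cams.read_camera(cam);p=cams.camera_params(cam);v,u=np.mgrid[0:480,0:640]
  P=np.stack([(u-p['cx'])/p['fx']*d,(v-p['cy'])/p['fy']*d,d,np.ones_like(d)],-1)@p['extrinsics'].T
  h=cv2.cvtColor(im,cv2.COLOR_BGR2HSV);red=((h[...,0]<8)|(h[...,0]>172))&(h[...,1]>130)
  for nm,m in (('handle',red),('lever',np.ones_like(red))):
    m=m&(d>0)&(P[...,0]>.25)&(P[...,0]<.54)&(P[...,1]>.17)&(P[...,1]<.32)&(P[...,2]>.02)
    print(cam,nm,m.sum(),P[m][:,:3].min(0).round(3),P[m][:,:3].max(0).round(3)) if m.any() else 0
"
```

```text
top handle 30 [0.522 0.215 0.053] [0.529 0.229 0.063]
top lever 2424 [0.299 0.17  0.02 ] [0.54  0.284 0.61 ]
scene handle 266 [0.468 0.212 0.05 ] [0.525 0.23  0.071]
scene lever 6561 [0.294 0.17  0.02 ] [0.54  0.285 0.494]
```

{"method": "arm_command", "body": {"targets": "0 0.031 -0.0215 0 0 0 0; 0 0.031 -0.0215 0 0 0 0; 0 0.031 -0.0215 0 0 0 0; 0 0.031 -0.0215 0 0 0 0; 0 0.031 -0.0215 0 0 0 0; 0 0 0 0 0 0 0; 0 0 0 0.03 0 0 0; 0 0 0 0.03 0 0 0"}}

```text
time_s: 8.73
ee_pos: [0.551, 0.2651, 0.1471]
ee_rot: [-3.141, -0.002, 0.184]
ft_force: [0.3, 1.7, -1.4]
opening: -0.0
finger_force: 0.0
```

{"method": "arm_command", "body": {"targets": "0 0 0 0.03 0 0 0; 0 0 0 0.025 0 0 0; 0 0 0 0.015 0 0 0; 0 0 0 0.005 0 0 0; 0 0 0 0 0 0 0; 0 0 0 0 0 0 0; 0 0 0 0 0 0 0; 0 0 0 0 0 0 0"}}

```text
time_s: 9.4
ee_pos: [0.5509, 0.2649, 0.0734]
ee_rot: [-3.141, -0.002, 0.184]
ft_force: [-0.1, 0.0, -0.4]
opening: -0.0001
finger_force: 0.0
```

```bash
python3 -c "
from h import *
s=sensors.read_state();print(s['time_s'],s['ee_pos'],s['ft_force']);b=R@np.array([-.072,.068])+t;d=b-s['ee_pos'][:2];y=.1837
print(b,'tool dx dy',d@[np.cos(y),np.sin(y)],d@[np.sin(y),-np.cos(y)])
im,_=cams.read_camera('scene');cv2.imwrite('pics/b1.png',cv2.resize(im[180:310,190:340],None,fx=4,fy=4,interpolation=cv2.INTER_CUBIC))"
```

```text
9.4 [0.55092352 0.26488814 0.07344472] [-0.05160916  0.02212913 -0.42991124]
[0.55128997 0.26460373] tool dx dy 0.00030833345766938117 0.00034656350073763347
```

View pics/b1.png

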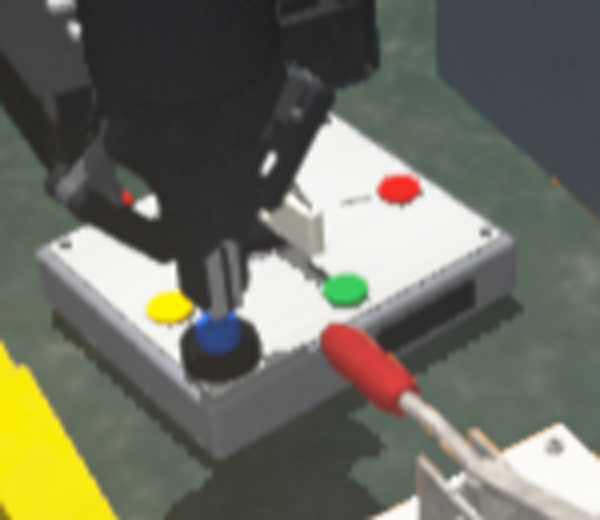

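The fingers stand above the blue button at (217,330), clear of the handle and the tab. Next is the press.

{"method": "arm_command", "body": {"targets": "0 0 0 0.005 0 0 0; 0 0 0 0.004 0 0 0; 0 0 0 0.002 0 0 0; 0 0 0 0.002 0 0 0; 0 0 0 0.002 0 0 0; 0 0 0 0.002 0 0 0; 0 0 0 0 0 0 0; 0 0 0 0 0 0 0"}}

```text
time_s: 10.12
ee_pos: [0.5504, 0.2646, 0.0559]
ee_rot: [-3.141, -0.0, 0.184]
ft_force: [-4.7, -2.5, 15.3]
opening: -0.0001
finger_force: 7.5
```

The force is 15 N at z=0.0559, so the button is fully down. I'll raise and retreat.

{"method": "arm_command", "body": {"targets": "0 0 0 -0.003 0 0 0; 0 0 0 -0.005 0 0 0; 0 0 0 -0.01 0 0 0; 0 0 0 -0.03 0 0 0; 0 0 0 -0.04 0 0 0; 0 0 0 -0.04 0 0 0; 0 0 0 -0.03 0 0 0; 0 0 0 0 0 0 0"}}

```text
time_s: 10.78
ee_pos: [0.5522, 0.2653, 0.2199]
ee_rot: [-3.139, -0.008, 0.183]
ft_force: [0.2, 0.8, 0.8]
opening: 0.0002
finger_force: 0.0
```

{"method": "arm_command", "body": {"targets": "0 -0.031 0.0215 0 0 0 0; 0 -0.031 0.0215 0 0 0 0; 0 -0.031 0.0215 0 0 0 0; 0 -0.031 0.0215 0 0 0 0; 0 -0.031 0.0215 0 0 0 0; 0 0 0 0 0 0 0; 0 0 0 0 0 0 0; 0 0 0 0 0 0 0"}}

```text
time_s: 11.45
ee_pos: [0.4183, 0.131, 0.2138]
ee_rot: [-3.141, -0.001, 0.184]
ft_force: [0.8, 0.4, -0.4]
opening: 0.0001
finger_force: 0.0
```

```bash
python3 -c "
from h import *
look('p3')
im,d=cams.read_camera('top');tabangle('top',im,d)
o=tags(im,cams.camera_params('top'),{'green':(255,210),'red':(293,177),'yellow':(209,190),'blue':(212,214)})
print([ (q,np.round(cams.recognise('top',q)[0]['centre'],3)) for q in ('start_button_top','coil','board','blue_module')])
"
```

```text
11.45 [0.4183 0.131  0.2138] [ 0.8  0.4 -0.4] tcp box mm [-227.1  -39.1]
top 145 mean [-37.   -1.2] a_mean 0.032 a_dir 0.019
green 255.1 209.6 112.0 [0.5616 0.1977 0.044 ]
yellow 208.8 190.3 111.0 [0.5921 0.2716 0.044 ]
red 292.5 175.8 115.0 [0.617  0.1392 0.044 ]
blue 210.7 213.6 150.0 [0.5514 0.2646 0.062 ]Traceback (most recent call last):
  File "<string>", line 6, in <module>
    print([ (q,np.round(cams.recognise('top',q)[0]['centre'],3)) for q in ('start_button_top','coil','board','blue_module')])
                        ~~~~~~~~~~~~~~~~~~~~~~~^^^
IndexError: list index out of range
```

View pics/p3.png

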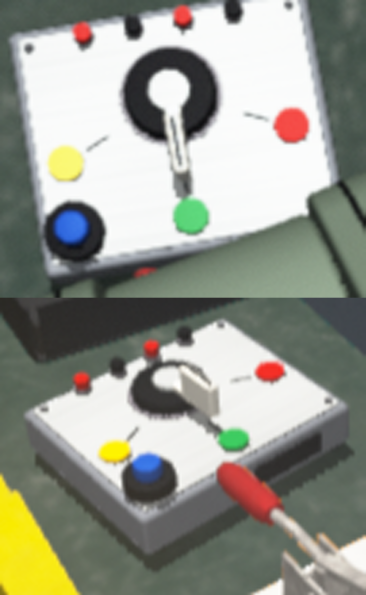

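The tab (175,110)→(180,165) points at green (191,216), the button at (70,228) is up again, and the arm is clear. I'll hand it in.

```bash
python3 -c "
from workcell import workorder
print(workorder.hand_in())"
```

```text
the job is handed in; nothing more can be done
None
```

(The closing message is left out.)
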